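# Lock the sliding lamp over the culture dish

### The job

Pull up the black knob of the spring plunger on the lamp's sliding sleeve, slide the sleeve along the square tube until the lamp is over the culture dish, and let the plunger drop fully into the hole there. Leave the dish where it stands.

Things in the scene. Friction and masses are not known exactly. Their poses are not given: they have to be found in the camera images.
- knob (a point): Centre of the spring plunger's black knob, 32 mm across, 26 mm tall, on a stem above a steel collar (26 mm across, top 27 mm below this point) on the white sleeve; nothing near is higher. Lifts straight up 22 mm at most, spring 5 to 9 N. 163 mm above the bench when fully in a hole, 177 with the pin on the tube between holes. Lifted 18 mm, the knob can be used to slide the sleeve (about 1 N).
- lamp (a point): Centre of the underside of the flat round white lamp, 58 mm across, 90 mm above the bench, on an arm of the white sleeve (60 mm long, around the tube). It lies 105 mm from the knob's axis, square to the tube, on the stand's +x side, and moves along the tube with sleeve and knob. The sleeve starts locked in the middle hole.
- dish: Culture dish: low, flat, round, pale cream, with a clear lid, 61 mm across, 15 mm tall, loose; origin at the centre of its underside. It stands on the bench within about 7 mm of the lamp's place at one of the four outer holes. At the other three stand taller things (small jar, slide box, steel microscope objective; 38 to 60 mm), which the lamp passes over.
- stand: Fixed stand: level square aluminium tube 40 mm wide, 400 mm long, top 110 mm above the bench, a white post at each end. Origin on the bench under the tube's middle; y along the tube, x square to it (away from the robot), z up. In the tube's top are five holes 22 mm wide at y = -140, -70, 0, 70, 140 mm; the 18 mm round-nosed pin finds a hole if let go within 6 mm of its middle.
Things that resemble listed ones, but are neither listed nor needed, are in the scene too. There is more than one size of the dish; the one meant has the size given above.

How it is judged:
By the outcome, as a careful person would: the job done as asked, in the order asked, and still so for the second after the job is handed in, with the robot touching nothing.
It also fails if it takes over 35 s, if anything falls off the work surface, if the arm or the gripper's body presses on something with over 40 N, if the wrist force passes 120 N, or if a joint passes its speed limit or range.

### The arm

A 6-joint arm with a two-finger parallel gripper is mounted at the origin on the work surface. World frame = base frame: x ahead of the robot, y to its left, z up, the work surface at z = 0. Lengths are in mm, angles in rad, forces in N, time in s.
With the tool pointing down it reaches from about 350 to 775 mm from the base axis. Payload 7.3 kg.
Tool frame: the origin (TCP) lies at the very end of the fingers, on their centre line; the grasp point (between the pads) lies 19 mm behind it; z points along the fingers, y is the line along which they close (so a half turn about z gives the same grasp; the last joint's range is limited). The gripper opens to 92 mm and grips with 3 to 60 N. Pads are 19 mm wide; open, the fingers measure 130 mm over their backs; the gripper's body (75 mm by 190 mm) begins 47 mm behind the grasp point.
Start: joints at [-1.33, 0.342, 1.524, -0, 1.275, -0.146], TCP at [198.067, -486.224, 226.741] pointing down, gripper open.
Joint ranges: [-2.53, 2.53], [-0.77, 2.02], [0.04, 2.7], [-1, 4.14], [0.28, 2.66], [-3.11, 3.11]. Speed limits (rad/s): [2.57, 2.57, 3.14, 3.14, 3.14, 3.14].

### API

Orientations are given as [roll, pitch, yaw] about the fixed x, y, z axes, in that order (R = Rz(yaw) Ry(pitch) Rx(roll)).
In Python, from plant import get_obs, vision, workorder gives the robot as it stands.
- The arm moves only by the shell command python3 -m pendant 'ROWS' [OPENING]. ROWS is a JSON object of lists of equal length, an entry for each row: "dp": the shift along the tool's x, y, z in m, a list of three; "rotation": the turn, a rotation vector about the tool's x, y, z in rad, a list of three. A call has 1 to 8 rows; each row is the pose to reach, as a shift and turn from the pose commanded when the call began, along the tool's axes at that moment; what a row does not reach only later rows make up. A row lasts 1/8 s, in which the tool goes at most 62.5 mm and 10.7 degrees, less where a joint would pass 70% of its speed; a pose out of reach is approached as far as the arm can. A call with a gripper value outside its range is refused whole. OPENING is the finger opening in m, from 0 to 0.0918, set as the call begins (- or left out, the last holds). The fingers move at their own pace and stop on an object; the grip force is fixed at half the most. Time passes only in rows, so rows that repeat a pose let the fingers close. It gives the time, the measured TCP pose, the force, the opening and the grip force at its end, in the units of the state.
- get_obs(): the state, without advancing time (a new reading comes with each control period).
- vision.capture(name): name is "scene" or "top"; returns a dict with "pixels" (420x560x3 uint8, red, green, blue), "vfov" (degrees; the focal length in pixels is half the picture's height over the tangent of half this angle, whatever the lens; pixels are square), "cx", "cy" (the principal point, pixels), "pose" (4x4, takes a point from camera to world coordinates). Camera axes: x right, y up, looking along -z (the intrinsics and any distortion apply to the point x, -y, -z); pixel columns grow to the right and rows downward; lengths in mm; the calibration is good to about 2 mm. A picture is of the moment at which its call begins. There is no depth.
- workorder.close_job(): hands the job in; it is judged then, once.
The state is a dict: "time": time; "joint_positions": joint angles; "dq": joint speeds; "tau": joint torques, N m; "tool_pos": TCP position; "tcp_rot": TCP orientation; "contact_force": force on the tool from outside, world axes, zero at the start; "moment": the same for the moment, N m; "grip_width": finger opening in mm; "finger_force": force on a finger pad.
Only numpy, scipy, OpenCV 4.12 (cv2) and the standard library are available. Lean on these libraries where they do the work, as an engineer would, in place of code of your own. Each camera call takes 0.05 s, during which the arm holds its last target. There are 200 camera calls.

## Working session

There is one attempt and no reset: what is moved stays moved. The work goes in short steps, Python scripts to look and compute and a shell command to move; the robot and the scene stay as the last step left them, time stands still between calls to the robot, and variables do not carry over. Pictures are saved under pics/ and viewed, at most 10 in all, crops included, and the job is handed in when it is done.

```bash
ls; mkdir -p pics
python3 - <<'E'
from plant import get_obs, vision
import cv2,numpy as np
for n in("scene","top"):
    c=vision.capture(n); cv2.imwrite(f"pics/{n}0.png",c["pixels"][:,:,::-1]); print(n,{k:v for k,v in c.items() if k!="pixels"})
    np.save(f"pics/{n}0.npy",c,allow_pickle=True)
o=get_obs(); print(o)
E
```

```text
pics
scene {'vfov': 48.97058641212082, 'cx': 275.7434820176978, 'cy': 206.9444591079277, 'pose': array([[-3.50594454e-01, -7.06055190e-01,  6.15280097e-01,
         1.07220300e+03],
       [ 9.36392914e-01, -2.53145372e-01,  2.43075567e-01,
         2.77027096e+02],
       [-1.58694571e-02,  6.61364868e-01,  7.49896440e-01,
         6.79158627e+02],
       [ 0.00000000e+00,  0.00000000e+00,  0.00000000e+00,
         1.00000000e+00]])}
top {'vfov': 52.51828666322433, 'cx': 279.55760365452863, 'cy': 212.45774473881565, 'pose': array([[-1.96647649e-02,  9.90516229e-01, -1.35981239e-01,
         5.26462897e+02],
       [-9.99526681e-01, -2.26948967e-02, -2.07690881e-02,
         1.03594689e+02],
       [-2.36581989e-02,  1.35508457e-01,  9.90493689e-01,
         8.83300070e+02],
       [ 0.00000000e+00,  0.00000000e+00,  0.00000000e+00,
         1.00000000e+00]])}
{'time': 0.1, 'joint_positions': array([-1.33001106e+00,  3.42692780e-01,  1.52491632e+00,  1.56709426e-05,
        1.27539779e+00, -1.46025610e-01]), 'dq': array([-0.00059436, -0.00271988, -0.00223972,  0.00039477, -0.00034763,
        0.00104563]), 'tau': array([ 1.66164737e-03, -4.32005882e+01, -2.44694191e+01,  7.20251631e-02,
        5.26625512e-02, -4.25681242e-05]), 'tool_pos': array([ 197.97531121, -485.85329351,  226.09564165]), 'tcp_rot': array([-3.14019565e+00, -2.20607228e-04,  3.86806147e-01]), 'contact_force': array([0.48878484, 0.15700675, 0.72666258]), 'moment': array([ 0.00966957, -0.01423626,  0.00489658]), 'finger_force': 0.0, 'grip_width': 91.72435197305563}
```

View pics/scene0.png

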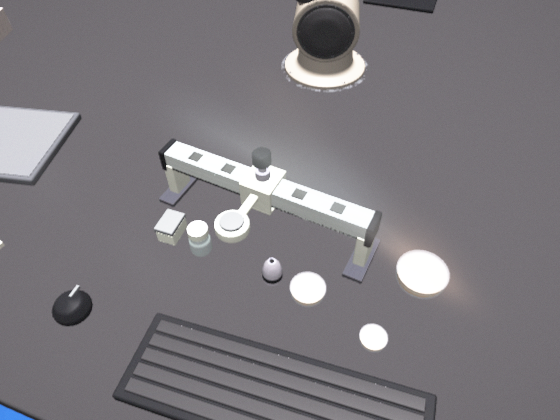

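View pics/top0.png

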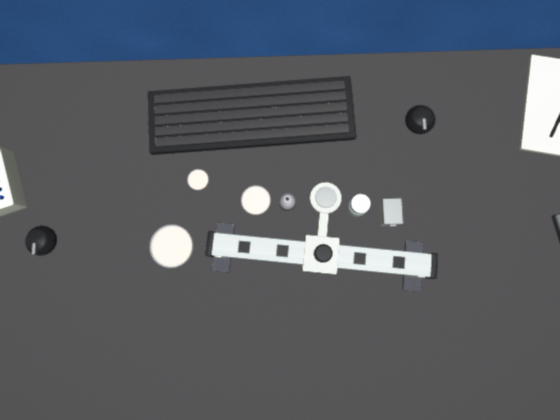

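Scene: black knob at (262,157), sleeve (262,188), lamp (232,224), dish candidates (308,288), (374,337), (423,273). Top: knob (323,253), lamp (326,197), tube from (212,244) to (433,265), dish candidates (256,200), (198,180), (171,246); the objective (288,201), jar (360,204) and slide box (393,211) stand at the other holes.

Could be mistaken: the knob for the mice at top (420,119) and (41,240), or the black tube end caps; the dish for the small disc (198,180) or the big one (171,246). I'll measure the sizes and make a crop.

```bash
cat > h.py <<'E'
import numpy as np
def K(c): return 210/np.tan(np.radians(c["vfov"]/2))
def ray(c,uv):
    f=K(c); d=np.array([(uv[0]-c["cx"])/f,-(uv[1]-c["cy"])/f,-1]); return c["pose"][:3,3],c["pose"][:3,:3]@d
def onz(c,uv,z):
    o,d=ray(c,uv); return o+d*(z-o[2])/d[2]
def two(c1,u1,c2,u2):
    (o1,d1),(o2,d2)=ray(c1,u1),ray(c2,u2)
    s=np.linalg.lstsq(np.c_[d1,-d2],o2-o1,rcond=None)[0]; a=o1+d1*s[0];b=o2+d2*s[1]
    return (a+b)/2,np.linalg.norm(a-b)
E
python3 - <<'E'
import numpy as np,cv2
from h import *
t=np.load("pics/top0.npy",allow_pickle=True).item(); s=np.load("pics/scene0.npy",allow_pickle=True).item()
np.set_printoptions(precision=1,suppress=True)
def blobs(c,seeds,z,name):
    g=c["pixels"].min(2); m=(g>110).astype(np.uint8)
    n,l,st,ce=cv2.connectedComponentsWithStats(m)
    for q in seeds:
        i=l[q[1],q[0]]; cn=cv2.findContours((l==i).astype(np.uint8),0,1)[0][0]
        P=np.array([onz(c,p[0],z) for p in cn])[:,:2].astype(np.float32)
        (x,y),r=cv2.minEnclosingCircle(P); print(name,q,"centre",np.array([x,y]),"dia",2*r,"rect",cv2.minAreaRect(P), st[i])
blobs(t,[(256,200),(198,180),(171,246)],10,"top")
blobs(s,[(308,288),(374,337),(423,273)],10,"scene")
blobs(t,[(326,197)],95,"lamp")
# knob dark blob within sleeve (top)
g=t["pixels"].max(2)
sub=(g[240:268,308:338]<70).astype(np.uint8)
n,l,st,ce=cv2.connectedComponentsWithStats(sub)
print("knob top",[(ce[i]+[308,240],st[i]) for i in range(1,n) if st[i,4]>30])
tile=lambda c,x,y:cv2.resize(c["pixels"][y:y+60,x:x+80,::-1],(400,300),interpolation=2)
cv2.imwrite("pics/crop.png",np.vstack([np.hstack([tile(t,283,223),tile(s,222,135)]),np.hstack([tile(t,216,170),tile(s,268,258)])]))
# holes in top: dark blobs on tube
for q in[(244,247),(282,251),(360,258),(398,262)]:
    sub=(g[q[1]-10:q[1]+11,q[0]-10:q[0]+11]<100).astype(np.uint8); n,l,st,ce=cv2.connectedComponentsWithStats(sub); i=l[10,10]
    print("hole",ce[i]+np.array(q)-10,st[i,4],onz(t,ce[i]+np.array(q)-10,110))
E
```

```text
top (256, 200) centre [674.6 171.8] dia 64.07731628417969 rect ((674.9104614257812, 172.5067138671875), (62.63189697265625, 61.231842041015625), 88.69243621826172) [240 185  31  30 735]
top (198, 180) centre [721.1 293.3] dia 47.7584228515625 rect ((720.400390625, 293.16168212890625), (45.377933502197266, 44.42140579223633), 0.18352290987968445) [187 169  22  22 391]
top (171, 246) centre [582.3 347.6] dia 92.0851821899414 rect ((583.0659790039062, 348.1393127441406), (89.76791381835938, 88.57755279541016), 88.861328125) [ 149  224   44   44 1545]
scene (308, 288) centre [139.1 -92.7] dia 1721.0618896484375 rect ((300.9214782714844, -40.5350341796875), (1281.038330078125, 1586.65185546875), 18.524574279785156) [     0      0    560    420 190237]
scene (374, 337) centre [139.1 -92.7] dia 1721.0618896484375 rect ((300.9214782714844, -40.5350341796875), (1281.038330078125, 1586.65185546875), 18.524574279785156) [     0      0    560    420 190237]
scene (423, 273) centre [139.1 -92.7] dia 1721.0618896484375 rect ((300.9214782714844, -40.5350341796875), (1281.038330078125, 1586.65185546875), 18.524574279785156) [     0      0    560    420 190237]
lamp (326, 197) centre [554.7  46.5] dia 405.1072692871094 rect ((606.3032836914062, 39.946746826171875), (404.6052551269531, 170.79806518554688), 82.91065216064453) [ 211  182  221   96 6284]
knob top [(array([319.1, 252.4]), array([ 7,  5, 15, 17, 42], dtype=int32))]
hole [243.6 246.6] 97 [571.5 186.3 110. ]
hole [282.1 250.4] 91 [563.2 116.6 110. ]
hole [359.4 257.9] 96 [546.8 -22.3 110. ]
hole [398.5 261.9] 101 [538.3 -91.7 110. ]
```

View pics/crop.png

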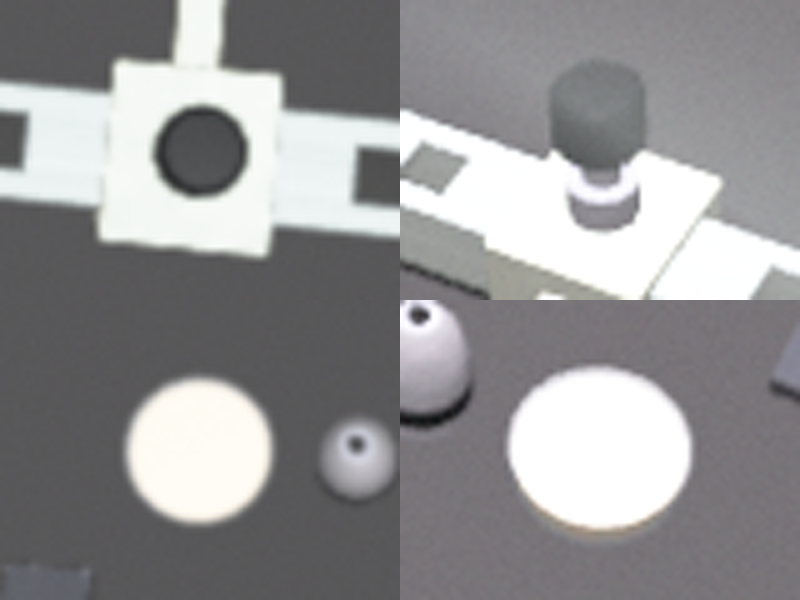

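The crop shows the black knob centred at top (323.2,253.2), standing on its collar on the sleeve, and the cream lidded disc (256,200), measuring 62 mm across. That makes it the dish; the other two discs are 45 and 90 mm. The holes give stand origin (555,47) with y along (0.119,0.993), and the dish is at y = +140.

```bash
cat >> h.py <<'E'
from scipy.spatial.transform import Rotation as R
O=np.array([554.95,47.2]); Y=np.array([.1186,.9929]); X=np.array([.9929,-.1186])
def togo(target,yaw):
    from plant import get_obs
    o=get_obs(); A=R.from_euler("xyz",o["tcp_rot"]); B=R.from_euler("xyz",[np.pi,0,yaw])
    print("t",round(o["time"],2),"pos",o["tool_pos"].round(1),"F",o["contact_force"].round(1),"dp mm",A.inv().apply(np.array(target)-o["tool_pos"]).round(1),"rot",(A.inv()*B).as_rotvec().round(4),"j",o["joint_positions"].round(2),"w",o["grip_width"].round(1),o["finger_force"])
E
python3 - <<'E'
from h import *
t=np.load("pics/top0.npy",allow_pickle=True).item(); s=np.load("pics/scene0.npy",allow_pickle=True).item()
k=onz(t,(323.2,253.2),176); print(k, (k[:2]-O)@Y,(k[:2]-O)@X)
print(two(t,(323.2,253.2),s,(222+598/5,135+82/5)))
d=np.array([674.6,171.8])-O; print("dish st",d@X,d@Y)
togo([k[0],k[1],226],-.119)
E
```

```text
[553.99775248  47.66729878 176.        ] 0.3510443983260598 -1.0009081955411159
(array([545.52812438, 114.01482225, 206.10681626]), np.float64(128.32310603655813))
dish st 104.02292499999999 137.90583Traceback (most recent call last):
  File "<stdin>", line 6, in <module>
  File "h.py", line 16, in togo
    print("t",round(o["time"],2),"pos",o["tool_pos"].round(1),"F",o["contact_force"].round(1),"dp mm",A.inv().apply(np.array(target)-o["tool_pos"]).round(1),"rot",(A.inv()*B).as_rotvec().round(4),"j",o["joint_positions"].round(2),"w",o["grip_width"].round(1),o["finger_force"])
                                                                                                                                                                                                                                          ^^^^^^^^^^^^^^^^^^^^^
AttributeError: 'float' object has no attribute 'round'
```

```bash
sed -i 's/o\["grip_width"\].round(1)/round(o["grip_width"],1)/' h.py
python3 - <<'E'
from h import *
t=np.load("pics/top0.npy",allow_pickle=True).item(); s=np.load("pics/scene0.npy",allow_pickle=True).item()
print(two(t,(323.2,253.2),s,(261.6,152.5)))
togo([554.5,47.4,226],-.119)
E
```

```text
(array([553.75404126,  48.46423602, 172.94285248]), np.float64(2.191997981815636))
t 0.1 pos [ 198.  -485.9  226.1] F [0.5 0.2 0.7] dp mm [ 531.3 -359.4    0.7] rot [-1.400e-03  1.000e-04  5.058e-01] j [-1.33  0.34  1.52  0.    1.28 -0.15] w 91.7 0.0
```

```bash
python3 -m pendant '{"dp":[[0.03,-0.02,0],[0.08,-0.054,0],[0.13,-0.088,0],[0.18,-0.122,0],[0.23,-0.156,0],[0.28,-0.19,0],[0.33,-0.223,0],[0.36,-0.243,0]],"rotation":[[0,0,0.05],[0,0,0.12],[0,0,0.19],[0,0,0.26],[0,0,0.33],[0,0,0.4],[0,0,0.47],[0,0,0.506]]}' 0.07; python3 -c "
from h import *
togo([554.3,47.6,226],-.119)"
```

```text
time: 1.1
tool_pos: [440.7, -122.9, 226.5]
tcp_rot: [-3.141, 0.0, -0.119]
contact_force: [0.2, -0.1, -0.4]
grip_width: 70.1
finger_force: 0.0
t 1.1 pos [ 440.7 -122.9  226.5] F [ 0.2 -0.1 -0.4] dp mm [  92.7 -182.8    0.6] rot [-0.0003  0.0002  0.0004] j [-0.44  0.22  1.7   0.    1.23  1.25] w 70.1 0.0
```

```bash
python3 -m pendant '{"dp":[[0.02,-0.04,0],[0.045,-0.088,0],[0.07,-0.136,0],[0.086,-0.17,0],[0.0927,-0.183,0],[0.0927,-0.183,0]],"rotation":[[0,0,0],[0,0,0],[0,0,0],[0,0,0],[0,0,0],[0,0,0]]}' 0.06; python3 -c "
from h import *
togo([554.3,47.6,144],-.119)"
```

```text
time: 1.85
tool_pos: [553.4, 45.4, 226.2]
tcp_rot: [3.141, 0.001, -0.118]
contact_force: [0.2, -0.3, 0.5]
grip_width: 60.3
finger_force: 0.0
t 1.85 pos [553.4  45.4 226.2] F [ 0.2 -0.3  0.5] dp mm [ 0.7 -2.3 82.2] rot [0.0005 0.001  0.0009] j [-0.06  0.4   1.44 -0.    1.3   1.63] w 60.3 0.0
```

```bash
python3 -m pendant '{"dp":[[0.0007,-0.002,0.02],[0.0007,-0.002,0.045],[0.0007,-0.002,0.065],[0.0007,-0.002,0.077],[0.0007,-0.002,0.082],[0.0007,-0.002,0.082]],"rotation":[[0,0,0],[0,0,0],[0,0,0],[0,0,0],[0,0,0],[0,0,0]]}' 0.06; python3 -c "
from h import *
togo([554.3,47.6,144],-.119)"
```

```text
time: 2.6
tool_pos: [554.6, 46.8, 145.0]
tcp_rot: [3.141, -0.0, -0.12]
contact_force: [0.2, 0.5, -1.0]
grip_width: 60.0
finger_force: 0.0
t 2.6 pos [554.6  46.8 145. ] F [ 0.2  0.5 -1. ] dp mm [-0.4 -0.8  1. ] rot [ 0.0002 -0.0003 -0.0007] j [-0.05  0.48  1.55 -0.    1.11  1.64] w 60.0 0.0
```

Run:
```python
from plant import vision
import cv2,numpy as np
s=vision.capture("scene")["pixels"][110:230,180:340,::-1]
t=vision.capture("top")["pixels"][195:315,245:405,::-1]
cv2.imwrite("pics/pre.png",np.hstack([cv2.resize(i,(400,300),interpolation=2) for i in(s,t)]))
```

```text
(no output)
```

View pics/pre.png

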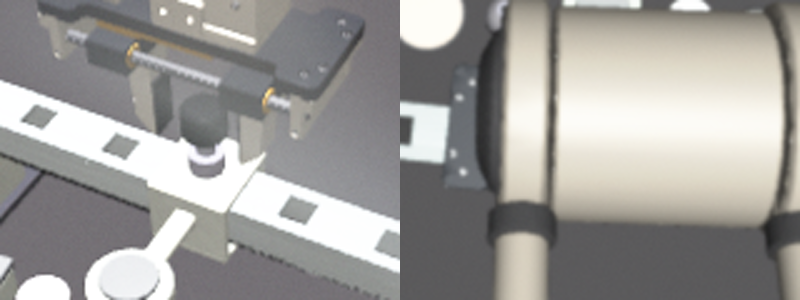

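The knob (crop 205,120) sits between the two open fingers along the tube, with the fingertips above the sleeve. Top view is hidden by the arm. I'll close now.

```bash
python3 -m pendant '{"dp":[[0,0,0],[0,0,0],[0,0,0],[0,0,0],[0,0,0]],"rotation":[[0,0,0],[0,0,0],[0,0,0],[0,0,0],[0,0,0]]}' 0.02; python3 -c "
from h import *
togo([554.6,46.8,164],-.119)"
```

```text
time: 3.32
tool_pos: [554.6, 47.2, 144.8]
tcp_rot: [3.142, -0.0, -0.119]
contact_force: [-0.3, -0.2, 0.8]
grip_width: 30.8
finger_force: 30.0
t 3.33 pos [554.6  47.2 144.8] F [-0.3 -0.2  0.8] dp mm [  0.1   0.4 -19.2] rot [ 0.0001 -0.0002 -0.0002] j [-0.05  0.48  1.56 -0.    1.11  1.64] w 30.8 30.00002113985829
```

```bash
python3 -m pendant '{"dp":[[0,0,-0.005],[0,0,-0.01],[0,0,-0.015],[0,0,-0.0185],[0,0,-0.0185],[0,0,-0.0185]],"rotation":[[0,0,0],[0,0,0],[0,0,0],[0,0,0],[0,0,0],[0,0,0]]}'; python3 -c "
from h import *
togo([554.6+16.6,47.2+139,163.3],-.119)"
```

```text
time: 4.08
tool_pos: [554.4, 47.2, 163.0]
tcp_rot: [3.142, 0.0, -0.119]
contact_force: [3.8, 0.2, -8.8]
grip_width: 31.2
finger_force: 30.0
t 4.08 pos [554.4  47.2 163. ] F [ 3.8  0.2 -8.8] dp mm [ 1.0e-01 -1.4e+02 -3.0e-01] rot [ 0.0001  0.0003 -0.0002] j [-0.05  0.46  1.53 -0.    1.15  1.64] w 31.2 29.99874988454394
```

Lifted 18 mm against about 9 N of spring. Next I slide toward +y of the stand.

```bash
python3 -m pendant '{"dp":[[0,-0.005,0],[0,-0.014,0],[0,-0.024,0],[0,-0.034,0],[0,-0.044,0],[0,-0.054,0],[0,-0.064,0],[0,-0.07,0]],"rotation":[[0,0,0],[0,0,0],[0,0,0],[0,0,0],[0,0,0],[0,0,0],[0,0,0],[0,0,0]]}'
python3 - <<'E'
from h import *
togo([554.6+16.6,47.2+139,163.2],-.119)
from plant import vision
import cv2
s=vision.capture("scene")["pixels"][110:350,140:460,::-1]
cv2.imwrite("pics/mid.png",cv2.resize(s,(640,480)))
E
```

```text
time: 5.08
tool_pos: [562.9, 117.4, 163.2]
tcp_rot: [3.142, 0.0, -0.119]
contact_force: [1.9, -0.3, -9.1]
grip_width: 31.3
finger_force: 30.0
t 5.08 pos [562.9 117.4 163.2] F [ 1.9 -0.3 -9.1] dp mm [  0.1 -69.3  -0. ] rot [0.0001 0.0001 0.0002] j [ 0.07  0.49  1.48 -0.    1.18  1.76] w 31.3 29.99877639231272
```

View pics/mid.png

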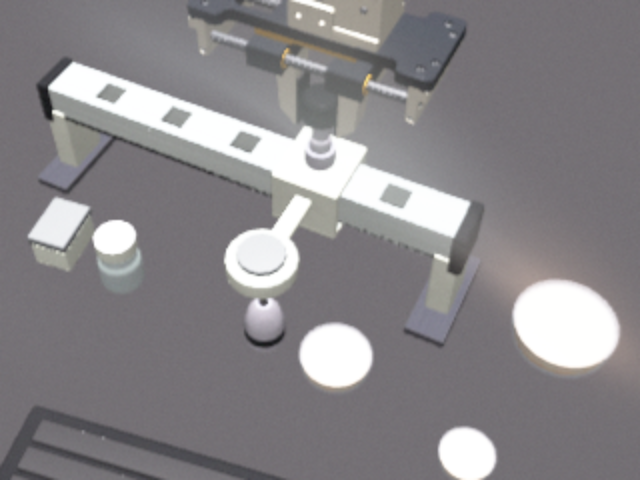

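The sleeve (crop 320,180) has moved one hole with the knob up. The lamp (262,262) is over the objective and the dish (336,355) is undisturbed. I'll slide the remaining 69.5 mm.

```bash
python3 -m pendant '{"dp":[[0,-0.005,0],[0,-0.014,0],[0,-0.024,0],[0,-0.034,0],[0,-0.044,0],[0,-0.054,0],[0,-0.064,0],[0,-0.07,0]],"rotation":[[0,0,0],[0,0,0],[0,0,0],[0,0,0],[0,0,0],[0,0,0],[0,0,0],[0,0,0]]}'; python3 -m pendant '{"dp":[[0,0,0],[0,0,0]],"rotation":[[0,0,0],[0,0,0]]}' >/dev/null
python3 - <<'E'
from h import *
togo([554.6+16.6,47.2+139,145],-.119)
E
```

```text
time: 6.12
tool_pos: [571.2, 187.0, 163.1]
tcp_rot: [3.142, 0.0, -0.119]
contact_force: [0.9, -0.4, -8.7]
grip_width: 30.8
finger_force: 30.0
t 6.38 pos [571.2 186.3 163.2] F [  1.2   0.  -10. ] dp mm [ 0.1  0.1 18.2] rot [-0.0002  0.     -0.0002] j [0.19 0.53 1.4  0.   1.21 1.88] w 30.9 29.99880098970607
```

```bash
python3 -m pendant '{"dp":[[0,0,0.004],[0,0,0.008],[0,0,0.012],[0,0,0.015],[0,0,0.0175],[0,0,0.0175]],"rotation":[[0,0,0],[0,0,0],[0,0,0],[0,0,0],[0,0,0],[0,0,0]]}'
```

```text
time: 7.12
tool_pos: [571.2, 186.1, 145.6]
tcp_rot: [3.141, 0.0, -0.119]
contact_force: [0.8, -0.4, -5.2]
grip_width: 30.9
finger_force: 30.0
```

```bash
python3 -m pendant '{"dp":[[0,0,0],[0,0,0],[0,0,0],[0,0,0],[0,0,0]],"rotation":[[0,0,0],[0,0,0],[0,0,0],[0,0,0],[0,0,0]]}' 0.06; python3 -m pendant '{"dp":[[0,0,-0.01],[0,0,-0.03],[0,0,-0.055],[0,0,-0.085],[0,0,-0.1],[-0.05,0,-0.1],[-0.1,0,-0.1],[-0.14,0,-0.1]],"rotation":[[0,0,0],[0,0,0],[0,0,0],[0,0,0],[0,0,0],[0,0,0],[0,0,0],[0,0,0]]}';python3 -m pendant '{"dp":[[0,0.05,0],[0,0.1,0],[0,0.15,0],[0,0.2,0],[0,0.25,0],[0,0.25,0]],"rotation":[[0,0,0],[0,0,0],[0,0,0],[0,0,0],[0,0,0],[0,0,0]]}'
python3 - <<'E'
from h import *
from plant import vision
import cv2
s=vision.capture("scene")["pixels"];t=vision.capture("top")["pixels"]
np.save("pics/f.npy",np.array([s,t]))
cv2.imwrite("pics/fin.png",np.hstack([cv2.resize(i[:,:,::-1],(400,300),interpolation=2) for i in(s[110:290,200:440],t[150:330,170:410])]))
E
```

```text
time: 7.75
tool_pos: [571.2, 186.2, 145.8]
tcp_rot: [3.142, -0.0, -0.119]
contact_force: [-0.0, 0.7, -0.5]
grip_width: 60.0
finger_force: 0.0
time: 8.75
tool_pos: [430.2, 202.9, 245.6]
tcp_rot: [3.141, 0.001, -0.119]
contact_force: [-0.2, 0.8, 1.2]
grip_width: 60.0
finger_force: 0.0
time: 9.5
tool_pos: [402.1, -48.0, 245.7]
tcp_rot: [3.141, 0.0, -0.125]
contact_force: [-1.4, 0.4, -0.1]
grip_width: 60.0
finger_force: 0.0
```

View pics/fin.png

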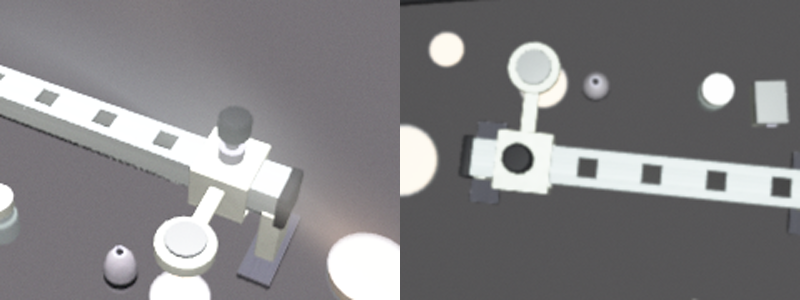

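The sleeve (scene crop 228,175; top crop 522,160) is at the last hole, the lamp is above the dish, and the arm is clear. I'll check the knob height by triangulating the same point as before, when it was locked at z≈173.

Run:
```python
from h import *
import cv2
t=np.load("pics/top0.npy",allow_pickle=True).item(); s=np.load("pics/scene0.npy",allow_pickle=True).item()
S0,T0=s["pixels"],t["pixels"];S,T=np.load("pics/f.npy")
def kn(p,x,y,w,thr):
    m=(p[y-w:y+w,x-w:x+w].max(2)<thr).astype(np.uint8); n,l,st,ce=cv2.connectedComponentsWithStats(m); i=l[w,w]
    return ce[i]+[x-w,y-w],st[i]
for nm,(a,b),(c,d),P,Q in(("before",(323,253),(262,157),T0,S0),("after",(240,245),(341,186),T,S)):
    u,su=kn(P,a,b,12,110); v,sv=kn(Q,c,d,13,110); p,e=two(t,u,s,v); print(nm,u,su,v,sv,p,e,"stand y",(p[:2]-O)@Y)
tile=lambda p,x,y:cv2.resize(p[y-25:y+25,x-25:x+25,::-1],(400,400),interpolation=2)
cv2.imwrite("pics/cmp.png",np.hstack([tile(S0,262,163),tile(S,341,192)]))
```

```text
before [322.68442623 252.86885246] [  3   4  18  17 244] [261.91652755 155.52086811] [  0   0  26  26 599] [554.51220818  48.95661881 167.11933107] 2.425699662392409 stand y 1.6922247049654653
after [240.20080321 244.6626506 ] [  4   3  18  18 249] [340.5 185.5] [  0   0  26  26 676] [571.69022367 187.58174183 161.07223356] 1.8187518638805307 stand y 141.37042199186018
```

View pics/cmp.png

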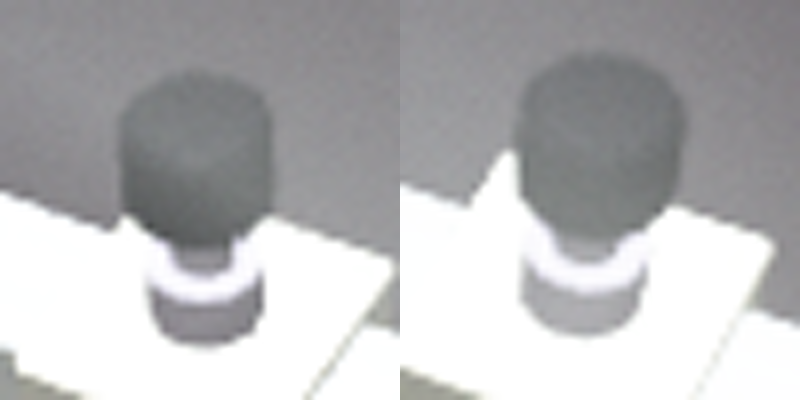

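The comparison shows the same short gap between knob (left 195,160; right 600,145) and collar before and after. The plunger is fully seated at stand y≈140.

```bash
python3 -c "
from plant import workorder
print(workorder.close_job())"
```

```text
the job is handed in; nothing more can be done
None
```

I slid the sleeve to the y = +140 mm hole, where the lamp is over the 61 mm dish and the plunger has dropped fully in; nothing touched the dish, the arm is clear, and I handed the job in after about 10 s (no verdict was returned).

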